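# Proof-pull a soldered link on the bench tension tester

## Task

Proof-load the soldered link in the tension tester: first turn the black knob on the dial anticlockwise until the red peak pointer is fully back at its zero stop, and let go of the knob. Then pull the carriage out by its upright black grip, away from the dial, until the black needle stands in the green band, never past it: the needle pushes the red pointer ahead and leaves it at the highest load, so the red pointer must end in the band too. The program finishes while still holding the grip out against its spring with the needle steady in the band, so that I can inspect the joint; leave the loupe, the tweezers and the solder pot where they are.

Things in the scene. Friction and masses are not known exactly. Their poses are not given: they have to be found in the camera images.
- tester: tension tester, fixed to the bench: green bed 272 x 96 mm. Origin on the bench under the pull line, z up; the carriage is pulled out along its -x; bed from x = -142 to +130 mm. Round dial gauge, 107 mm across, axis vertical at x = +80, y = 0 mm, glass 65 mm above the bench. Dial zero lies 0.10 rad anticlockwise (from above) of this frame's +x; the scale runs 1.5 rad clockwise from there
- carriage (a joint): how far the carriage is pulled out, m: 0 at rest, 0.050 at the end stop. A spring pulls it back with about 2 N at rest plus 240 N/m (7 to 10 N in the band); let go, it springs back to 0
- pull_grip (a point): middle of the upright black grip on the carriage, 72 mm above the bench; the grip is a plate 14 mm thick along the tester's x, 44 mm wide along y, and stands free from 48 to 97 mm above the bench. At rest it is at x = -60, y = 0 in the tester's frame. Take it from above with the fingers closing along the tester's x. Under it the carriage is 46 x 50 mm, its top at 48 mm
- needle (a joint): black load needle of the dial, rad clockwise (from above) from zero; geared to the carriage: 30 rad per m of pull
- needle_tip (a point): tip of the black needle under the glass, 44 mm from the dial axis
- peak (a joint): red peak pointer, rad clockwise from zero; 0 is its zero stop, 1.5 the other stop. It turns with the black knob on the glass, stays where it is left (friction 0.015 N m), and is pushed up by the needle but not brought back by it. Stands at 1.20 to 1.45 at the start, beyond the band
- peak_tip (a point): tip of the red peak pointer under the glass, 44 mm from the dial axis
- knob_grip (a point): centre of the black knurled reset knob on the dial's axis, 78 mm above the bench; the knob is round, 23 mm in diameter and 23 mm high (66 to 89 mm above the bench). Turning it anticlockwise seen from above brings the red pointer down to zero. A wooden divider 90 mm high stands on the bench some 50 to 120 mm to the left of it
- band (a joint): needle value at the middle of the green band on the dial card, rad clockwise from zero; between 0.65 and 0.95, fixed during a run. The band reaches 0.12 rad to either side (4 mm of pull)
- band_mid (a point): middle of the green band on the dial card, 44 mm from the dial axis; its x points outward from the dial axis, its y is the direction of falling load (anticlockwise)
- loupe: small chromed folding loupe, 24 x 59 x 15 mm, lying loose by the tester; origin under its centre
- tweezers: steel tweezers, 10 x 145 x 9 mm, lying loose by the tester; origin under the centre
- solder_pot: small beige ceramic pot, 48 mm across, 26 mm high, standing loose by the tester; origin under its centre

How it is judged:
On the way:
1. the red peak pointer is back at its zero stop, the carriage still at rest and the knob let go (value of joint peak below 0.06 rad and value of joint carriage below 0.004 m and contact force between the fingers and tester below 0.2 N), for 0.2 s.
At the end, for the whole second after the job is handed in: the fingers hold the carriage out (more than 3 N on it, creeping less than 4 mm/s) with the tip of the black needle within 5.8 mm of the middle of the green band along the scale (the band reaches 5.3 mm to either side), and the tip of the red peak pointer within 6.2 mm of it (y of needle_tip in the frame of band_mid between -0.0058 and 0.0058 m and y of peak_tip in the frame of band_mid between -0.0062 and 0.0062 m and velocity of joint carriage between -0.004 and 0.004 m/s and contact force between the fingers and tester above 3 N); the arm keeps its last pose, push and grip.
It fails at once if the loupe, the tweezers or the solder pot is moved more than 15 mm (distance of any of loupe, tweezers, solder_pot from where it was at the start of the episode above 0.015 m).
It also fails if it takes over 45 s, if anything falls off the work surface, if the arm or the gripper's body presses on something with over 40 N, if the wrist force passes 120 N, or if a joint passes its speed limit or range.

## Robot

A 6-joint arm with a two-finger parallel gripper is mounted at the origin on a cart in front of the work surface, level with it; the furniture and walls round the work are solid. World frame = base frame: x ahead of the robot, y to its left, z up, the work surface at z = 0. Lengths are in m, angles in rad, forces in N, time in s.
With the tool pointing down it reaches from about 0.35 to 0.85 m from the base axis. Payload 8.1 kg.
Tool frame: the origin (TCP) lies at the very end of the fingers, on their centre line; the grasp point (between the pads) lies 19 mm behind it; z points along the fingers, y is the line along which they close (so a half turn about z gives the same grasp; the last joint's range is limited). The gripper opens to 93 mm and grips with 3 to 60 N. Pads are 15 mm wide; open, the fingers measure 128 mm over their backs; the gripper's body (75 mm by 188 mm) begins 65 mm behind the grasp point.
Start: joints at [-1.318, 0.13, 1.488, -0, 1.523, -0.085], TCP at [0.199, -0.566, 0.219] pointing down, gripper open.
Joint ranges: [-2.96, 2.96], [-0.89, 2.26], [0.02, 2.5], [-1.34, 4.48], [0, 2.73], [-2.66, 2.66]. Speed limits (rad/s): [2.39, 2.39, 2.79, 3.14, 3.14, 3.14].

## Interface

Orientations are given as a rotation vector (axis times angle).
In Python, from plant import monitor, eyes, ticket gives the robot as it stands.
- The arm moves only by the tool arm_command, never from a script. Its argument "deltas" is a list that holds one entry, the list of rows, each a list of 6 numbers: the shift along the world's x, y, z in cm, then the turn, a rotation vector about the world's x, y, z in degrees. In form: [[[tx, ty, tz, rx, ry, rz], ...]]. A call has 1 to 12 rows; each row shifts and turns the commanded pose from where the row before left it; what a row does not reach is not made up. A row lasts 1/12 s, in which the tool goes at most 41.7 mm and 7.16 degrees, less where a joint would pass 70% of its speed; a pose out of reach is approached as far as the arm can. A call is refused whole if a number of a shift passes 4.17 or a number of a turn 7.16, either way. A call with a gripper value outside its range is refused whole. "gripper" is the opening, from -1 (shut) to 1 (fully open), set as the call begins (left out, the last holds). The fingers move at their own pace and stop on an object; "squeeze" is the grip in N (left out, the last holds). Time passes only in rows, so rows that do not move let the fingers close. It gives the time, the measured TCP pose, the force, the opening and the grip force at its end, in the units of the state.
- monitor.read_state(): the state, without advancing time (a new reading comes with each control period).
- eyes.read_camera(name): name is "scene" or "top" or "wrist"; returns the picture (384x512x3 uint8, blue, green, red); there is no depth.
- eyes.camera_model(name): a dict with "fx", "fy", "cx", "cy" (pixels), "k1" (the pictures are not rectified: a ray, as slopes to the right and down, at radius r is drawn at 1 + k1 r^2 times it, then the intrinsics apply), "rvec" (rotation vector, rad) and "tvec" (3), from world to camera coordinates, as OpenCV has them. Camera axes: x right, y down, z forward; pixel columns grow to the right and rows downward; lengths in m; the calibration is good to about 2 mm. A picture is of the moment at which its call begins: read the wrist's pose just before it. camera_model takes no time and is no camera call; for the wrist camera it gives the pose at the moment of the call.
- ticket.close_job(): hands the job in; it is judged then, once.
The state is a dict: "t": time; "q": joint angles; "dq": joint speeds; "joint_torque": joint torques, N m; "tool_pos": TCP position; "orientation": TCP orientation; "force": force on the tool from outside, world axes, zero at the start; "wrist_torque": the same for the moment, N m; "opening": finger opening in m; "gripper_force": force on a finger pad.
Only numpy, scipy, OpenCV 4.12 (cv2) and the standard library are available. Lean on these libraries where they do the work, as an engineer would, in place of code of your own. Each camera call takes 0.05 s, during which the arm holds its last target. There are 200 camera calls.

## Working session

There is one attempt and no reset: what is moved stays moved. The work goes in short steps, Python scripts to look and compute and a tool call to move; the robot and the scene stay as the last step left them, time stands still between calls to the robot, and variables do not carry over. Pictures are saved under pics/ and viewed, at most 10 in all, crops included, and the job is handed in when it is done.

Besides the shell and the picture viewer there is one more tool, called after "Request:" as name(argument=value, ...) on one line, values as JSON. arm_command: Moves the arm, as the interface text tells. Its arguments: {"type":"object","properties":{"deltas":{"type":"array"},"gripper":{"type":"number"},"squeeze":{"type":"number"}},"required":["deltas"]}

```bash
mkdir -p pics; cat > h.py <<'E'
import cv2,numpy as np
from plant import monitor,eyes,ticket
def cam(n):
    m=eyes.camera_model(n);R=cv2.Rodrigues(np.array(m["rvec"],float))[0];t=np.array(m["tvec"],float);return m,R,t
def ray(c,u,v):
    m,R,t=c;x=(u-m["cx"])/m["fx"];y=(v-m["cy"])/m["fy"];a,b=x,y
    for _ in range(20):
        s=1+m["k1"]*(a*a+b*b);a,b=x/s,y/s
    return -R.T@t,R.T@np.array([a,b,1.])
def onz(c,u,v,z):
    o,d=ray(c,u,v);return o+d*(z-o[2])/d[2]
def proj(c,P):
    m,R,t=c;p=R@np.array(P,float)+t;a,b=p[:2]/p[2];s=1+m["k1"]*(a*a+b*b);return np.array([m["fx"]*a*s+m["cx"],m["fy"]*b*s+m["cy"]])
E
python3 - <<'E'
from h import *
for n in("top","scene"):
    im=eyes.read_camera(n);cv2.imwrite(f"pics/{n}0.png",im);m,R,t=cam(n);print(n,m["fx"],m["k1"],-R.T@t)
im=cv2.imread("pics/top0.png");cv2.imwrite("pics/t0.png",cv2.resize(im,(800,600)))
E
```

```text
top 410.39470556126133 -0.10597981585389041 [ 0.37498026 -0.17202755  0.91058006]
scene 461.9346748730867 -0.10573145720948733 [0.16350679 0.35563438 0.62665357]
```

View pics/t0.png

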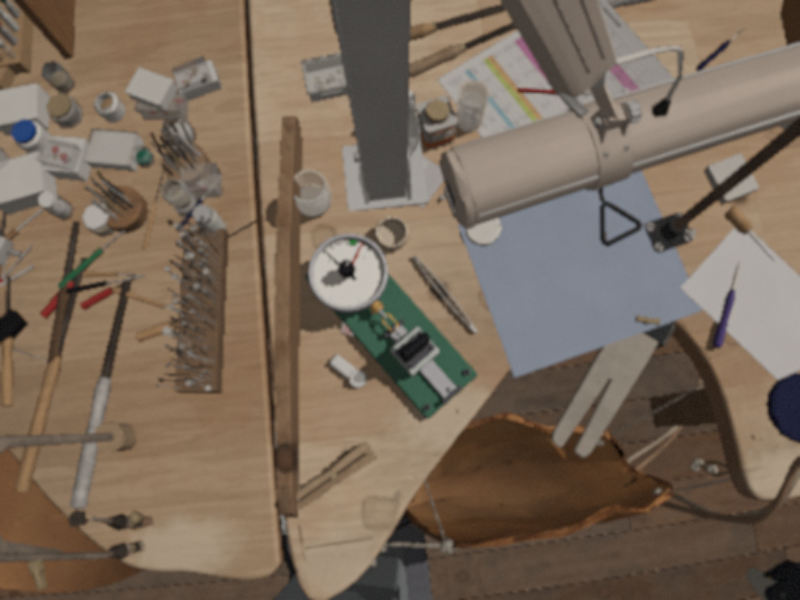

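View pics/scene0.png

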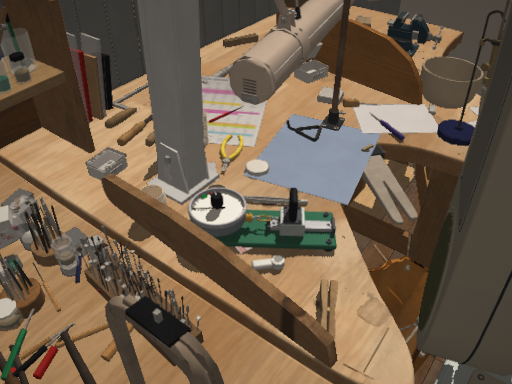

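The top view shows the dial centred at about (347,272) of 800x600, the grip at about (412,350) and the bed running down-right. A pillar stands beyond the dial and the lamp is to the right. The loupe is at about (348,372), the tweezers at (443,293) and the pot at (390,235).

```bash
cat > m.py <<'E'
from h import *
im=cv2.imread("pics/top0.png");c=cam("top")
hsv=cv2.cvtColor(im,cv2.COLOR_BGR2HSV)
k=0.64
# dial bezel/card: light grey blob
def w(u,v,z): return np.round(onz(c,u*k,v*k,z),4)
print("dial",w(347,273,.065),"knobtop",w(347,269,.089),"grip top",w(412,348,.097))
g=cv2.inRange(hsv,(55,80,30),(90,255,255));n,l,s,ce=cv2.connectedComponentsWithStats(g)
for i in np.argsort(-s[1:,4])[:4]+1: print(s[i],ce[i])
i=np.argmax(s[1:,4])+1
p=np.argwhere(l==i)[:,::-1].astype(np.float32)
P=np.array([onz(c,u,v,.012)[:2] for u,v in p],np.float32)
print(cv2.minAreaRect(P))
for nme,(u,v,z) in dict(pillar1=(345,208,0.01),pillar2=(440,200,0.01),pillarx=(360,197,.03),divtop=(290,120,.09),divbot=(288,512,.09),divr=(299,270,.09),loupe=(348,372,.01),pot=(392,235,.026),lamp=(450,205,.3),tw1=(413,260,.005),tw2=(474,331,.005),jar=(312,192,.05)).items(): print(nme,w(u,v,z))
cv2.imwrite("pics/crop.png",cv2.resize(im[135:280,180:325],(600,600),interpolation=cv2.INTER_CUBIC))
s=cv2.imread("pics/scene0.png");cv2.imwrite("pics/crop2.png",cv2.resize(s[165:275,175:345],(800,518),interpolation=cv2.INTER_CUBIC))
E
python3 m.py
```

```text
dial [ 0.6044 -0.1129  0.065 ] knobtop [ 0.6033 -0.1151  0.089 ] grip top [ 0.4873 -0.188   0.097 ]
[ 216  198   67   68 1004] [250.03585657 229.46513944]
[244 179  60  68 826] [271.71791768 212.        ]
[ 38 160  27  24  96] [ 50.55208333 171.47916667]
[88 96  6  6 24] [90.125      98.54166667]
((0.4921623170375824, -0.15982992947101593), (0.19353452324867249, 0.04209835082292557), 32.61448287963867)
pillar1 [ 0.7191 -0.1158  0.01  ]
pillar2 [ 0.7147 -0.2576  0.01  ]
pillarx [ 0.7257 -0.1404  0.03  ]
divtop [ 0.8295 -0.0558  0.09  ]
divbot [ 0.3016 -0.0105  0.09  ]
divr [ 0.6094 -0.0516  0.09  ]
loupe [ 0.476  -0.0962  0.01  ]
pot [ 0.6636 -0.1803  0.026 ]
lamp [ 0.5988 -0.2393  0.3   ]
tw1 [ 0.6287 -0.2067  0.005 ]
tw2 [ 0.5138 -0.2809  0.005 ]
jar [ 0.7338 -0.0735  0.05  ]
```

View pics/crop.png

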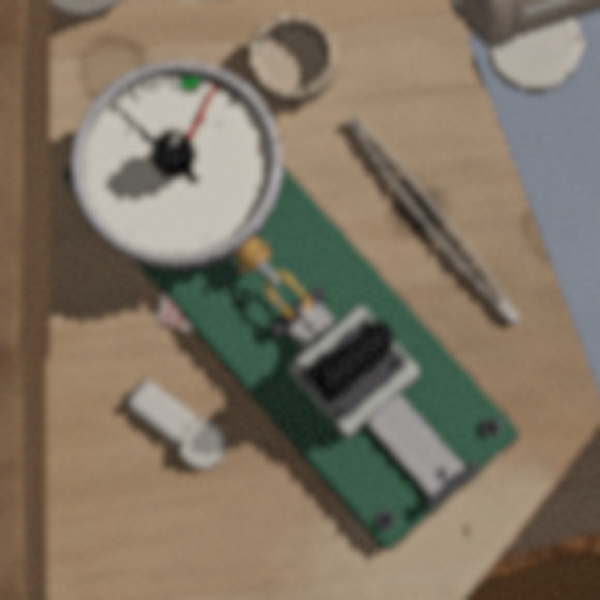

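The crop shows the needle at zero pointing up-left, the red pointer up-right and the green band at about (190,82). Next I refine by colour and triangulation.

```bash
cat > m2.py <<'E'
from h import *
im=cv2.imread("pics/top0.png");sc=cv2.imread("pics/scene0.png");c=cam("top");s=cam("scene")
def tri(a,b):
    o1,d1=ray(c,*a);o2,d2=ray(s,*b);d1/=np.linalg.norm(d1);d2/=np.linalg.norm(d2)
    A=np.stack([d1,-d2],1);x=np.linalg.lstsq(A,o2-o1,rcond=None)[0];p,q=o1+x[0]*d1,o2+x[1]*d2
    return np.round((p+q)/2,4),round(float(np.linalg.norm(p-q)),4)
f=lambda x,y:(180+x*145/600-.4,135+y*145/600-.4)
print("knob",tri(f(174,148),(216,194)))
print("lamp",tri((291,122),(252,80)))
print("pillar r base", tri((440*.64,203*.64),(217,178)))
hsv=cv2.cvtColor(im,cv2.COLOR_BGR2HSV)
def cent(m,box):
    M=np.zeros_like(m);x0,y0,x1,y1=box;M[y0:y1,x0:x1]=m[y0:y1,x0:x1];p=np.argwhere(M)[:,::-1];return p
gr=cent(cv2.inRange(hsv,(45,120,60),(75,255,255)),(215,150,240,165))
rd=cent(cv2.inRange(hsv,(170,70,60),(180,255,255))|cv2.inRange(hsv,(0,70,60),(6,255,255)),(222,150,245,175))
# dark grip top and knob
v=hsv[:,:,2]
gp=cent((v<45).astype(np.uint8),(250,205,285,238)); kn=cent((v<40).astype(np.uint8),(214,160,230,178))
for n,p,z in(("green",gr,.06),("red",rd,.06),("grip",gp,.085),("knob",kn,.085)):
    print(n,len(p),p.mean(0),np.round(onz(c,*p.mean(0),z),4))
# card ellipse: bright, low sat
m=cv2.inRange(hsv,(0,0,150),(180,60,255));M=np.zeros_like(m);M[145:205,190:255]=m[145:205,190:255]
cn=max(cv2.findContours(M,0,1)[0],key=cv2.contourArea);h=cv2.convexHull(cn)
P=np.array([onz(c,*q[0],.06)[:2] for q in h],np.float32);print("card",cv2.minEnclosingCircle(P),cv2.fitEllipse(P))
D=np.array([.604,-.113])
for n,p in(("green",gr),("red",rd)):
    d=onz(c,*p.mean(0),.06)[:2]-D;print(n,np.hypot(*d),"val",np.radians(32.6)+.1-np.arctan2(d[1],d[0]))
E
python3 m2.py
```

```text
knob (array([ 0.6066, -0.1149,  0.0903]), 0.0007)
lamp (array([ 0.6295, -0.2524,  0.2548]), 0.0038)
pillar r base (array([ 0.726 , -0.2571, -0.0193]), 0.0111)
green 6 [225.5        154.33333333] [ 0.6503 -0.1244  0.06  ]
red 14 [227.92857143 162.57142857] [ 0.6312 -0.1277  0.06  ]
grip 233 [261.61802575 224.50643777] [ 0.4858 -0.1837  0.085 ]
knob 46 [221.39130435 172.73913043] [ 0.6034 -0.1133  0.085 ]
card ((0.6048908233642578, -0.10504817962646484), 0.052358612418174744) ((0.6064663529396057, -0.10863716900348663), (0.09336991608142853, 0.10148519277572632), 131.166748046875)
green 0.04764162344657605 val 0.9097464871908363
red 0.03089874865199764 val 1.1661283403863374
```

View pics/crop2.png

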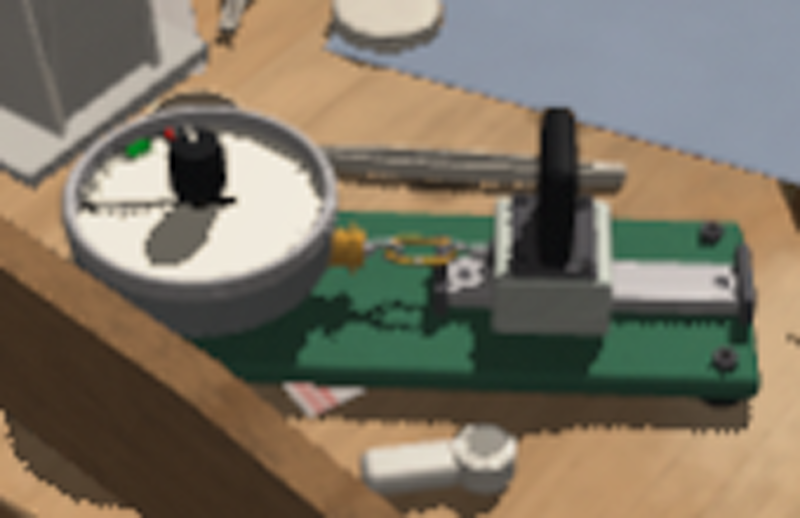

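The scene crop agrees: band at about (140,148), red at (170,133) partly behind the knob, and the needle pointing left at zero. I'll move above the tester for a wrist view, staying clear of the lamp (front at 0.63, -0.25, 0.25).

```bash
python3 - <<'E'
from h import *
s=monitor.read_state();print(s);print(cv2.Rodrigues(np.array(s["orientation"]))[0].round(3))
m,R,t=cam("wrist");print(m,"pos",-R.T@t,R.round(2))
E
```

```text
{'t': 0.1, 'q': array([-1.31838955e+00,  1.31081140e-01,  1.48920162e+00, -1.47489137e-05,
        1.52296045e+00, -8.53560628e-02]), 'dq': array([ 0.00124499, -0.00097029, -0.00194456,  0.00070668,  0.00016413,
        0.00124631]), 'joint_torque': array([ 9.71280097e-04, -5.61340928e+01, -4.93096483e+01,  7.69549864e-02,
        2.91823118e-02, -2.83700359e-05]), 'tool_pos': array([ 0.19873814, -0.56558513,  0.21767786]), 'orientation': array([-3.09527806e+00, -5.27763081e-01,  2.39237913e-04]), 'force': array([ 0.10984213,  0.14536645, -0.54795309]), 'wrist_torque': array([-0.03022039,  0.01441988, -0.0143755 ]), 'gripper_force': 0.0, 'opening': 0.09286681467244592}
[[ 0.943  0.331 -0.   ]
 [ 0.331 -0.943  0.002]
 [ 0.    -0.002 -1.   ]]
{'fx': 327.8871387059591, 'fy': 327.8871387059591, 'cx': 256.24621793087016, 'cy': 188.56081270174468, 'k1': -0.08821198933176097, 'rvec': array([-2.35835115,  1.6694811 ,  0.25231929]), 'tvec': array([-0.59814503, -0.03488285,  0.39215273])} pos [ 0.27574073 -0.53785806  0.38399715] [[ 0.33 -0.94 -0.  ]
 [-0.9  -0.32  0.29]
 [-0.28 -0.1  -0.96]]
```

Request:
arm_command(deltas=[[[2,2.8,0,0,0,0],[2,2.8,0,0,0,7],[2,2.8,0,0,0,7],[2,2.8,0,0,0,7],[2,2.8,0,0,0,7],[2,2.8,0,0,0,7],[2,2.8,0,0,0,7],[2,2.8,0,0,0,7],[2,2.8,0,0,0,7],[2,2.8,0,0,0,7],[2,2.8,0,0,0,7],[2,2.8,0,0,0,0]]], gripper=0.1)

```text
t: 1.1
tool_pos: [0.4393, -0.2284, 0.2183]
orientation: [-2.224, -2.218, 0.0]
force: [0.4, 1.1, -0.4]
opening: 0.0514
gripper_force: 0.0
```

Request:
arm_command(deltas=[[[2,2.8,0,0,0,0],[2,2.8,0,0,0,0],[2,2.8,0,0,0,0],[0,0,0,0,0,0],[0,0,0,0,0,0]]])

```text
t: 1.52
tool_pos: [0.4992, -0.1445, 0.2181]
orientation: [-2.229, -2.212, 0.001]
force: [0.5, 0.1, 0.7]
opening: 0.051
gripper_force: 0.0
```

```bash
python3 - <<'E'
from h import *
c=cam("wrist");im=eyes.read_camera("wrist");cv2.imwrite("pics/w1.png",im)
np.savez("pics/w1.npz",m=np.array([c[0],c[1],c[2]],object))
print(-c[1].T@c[2], [proj(c,p) for p in((.605,-.114,.089),(.487,-.186,.097),(.51,-.15,.045))])
E
```

```text
[ 0.49950035 -0.06164934  0.38438273] [array([371.63257765, 148.16333253]), array([244.17644308, 225.2217225 ]), array([266.82238911, 174.56690171])]
```

View pics/w1.png

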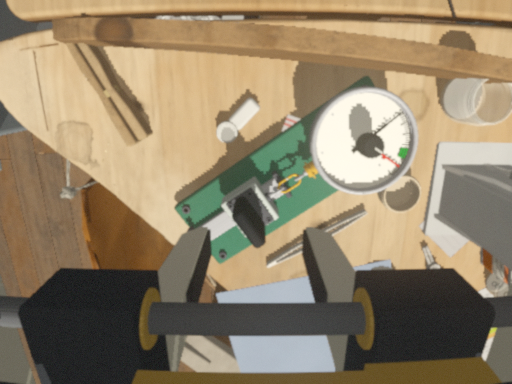

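The wrist view shows the dial at about (364,140), knob (371,147), band (404,154), red tip (398,163) and grip (248,215), with the whole bed visible. Now I measure these.

```bash
cat > m3.py <<'E'
from h import *
c=tuple(np.load("pics/w1.npz",allow_pickle=True)["m"]);im=cv2.imread("pics/w1.png")
hsv=cv2.cvtColor(im,cv2.COLOR_BGR2HSV)
g=cv2.inRange(hsv,(60,100,20),(90,255,255));g[:,330+60:]=0
p=np.argwhere(g)[:,::-1];p=p[(p[:,0]>170)&(p[:,0]<390)&(p[:,1]>70)&(p[:,1]<265)]
for z in(.012,.02):
    P=np.array([onz(c,u,v,z)[:2] for u,v in p],np.float32);r=cv2.minAreaRect(P);print("bed",z,r)
m=cv2.inRange(hsv,(0,0,150),(180,70,255));m[:85]=0;m[197:]=0;m[:,:308]=0;m[:,420:]=0
cn=max(cv2.findContours(m,0,1)[0],key=cv2.contourArea)
P=np.array([onz(c,*q[0],.062)[:2] for q in cv2.convexHull(cn)],np.float32);print("card",cv2.minEnclosingCircle(P),cv2.fitEllipse(P))
def cen(M,b,n,zs):
    x0,y0,x1,y1=b;q=np.argwhere(M[y0:y1,x0:x1])[:,::-1]+[x0,y0];u=q.mean(0);print(n,len(q),u.round(1),[onz(c,*u,z)[:2].round(4) for z in zs]);return u
v=hsv[:,:,2]
k=cen(v<55,(356,133,385,160),"knob",(.078,.089))
gn=cen(cv2.inRange(hsv,(50,150,60),(80,255,255)),(393,143,416,168),"green",(.058,.062))
rd=cen(cv2.inRange(hsv,(168,90,60),(180,255,255))|cv2.inRange(hsv,(0,90,60),(7,255,255)),(378,148,405,172),"red",(.058,.062))
cen(v<50,(225,185,270,250),"grip",(.06,.085))
D=np.array([.6035,-.114])
yaw=np.radians(32.6)
for n,u in(("g",gn),("r",rd)):
    d=onz(c,*u,.061)[:2]-D;print(n,np.hypot(*d),yaw+.1-np.arctan2(d[1],d[0]))
cv2.imwrite("pics/w1c.png",cv2.resize(np.hstack([im[80:205,300:425],im[160:285,195:320]]),(800,400),interpolation=cv2.INTER_CUBIC))
E
python3 m3.py
```

```text
bed 0.012 ((0.4832425117492676, -0.1997472047805786), (0.13088037073612213, 0.08340706676244736), 34.9012336730957)
bed 0.02 ((0.48359185457229614, -0.19678038358688354), (0.12806864082813263, 0.08161518722772598), 34.9012451171875)
card ((0.6187597513198853, -0.12433949112892151), 0.06934818625450134) ((0.6133775115013123, -0.1294911801815033), (0.11662927269935608, 0.14414554834365845), 20.683109283447266)
knob 0 [nan nan] [array([nan, nan]), array([nan, nan])]
green 1 [403. 152.] [array([ 0.6494, -0.1234]), array([ 0.6476, -0.1226])]
red 46 [389.9 160. ] [array([ 0.6365, -0.1318]), array([ 0.6348, -0.1309])]
grip 357 [247.2 211.3] [array([ 0.4889, -0.186 ]), array([ 0.4897, -0.1764])]
g 0.04541868672307814 0.864615412980628
r 0.03604219633066502 1.1635533428365696m3.py:12: RuntimeWarning: Mean of empty slice.
  x0,y0,x1,y1=b;q=np.argwhere(M[y0:y1,x0:x1])[:,::-1]+[x0,y0];u=q.mean(0);print(n,len(q),u.round(1),[onz(c,*u,z)[:2].round(4) for z in zs]);return u
  ret = um.true_divide(
```

View pics/w1c.png

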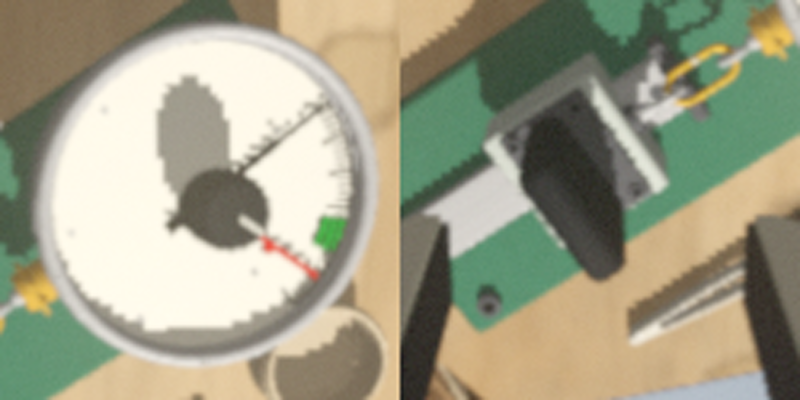

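```bash
cat > m4.py <<'E'
from h import *
c=tuple(np.load("pics/w1.npz",allow_pickle=True)["m"])
f=lambda x,y,z:onz(c,300+x/3.2-.35,80+y/3.2-.35,z)[:2]
D=f(206,195,.065);print("bezel",D,"knobtop",f(225,205,.089),"R",[np.hypot(*(f(*q,.065)-D)) for q in((38,200),(375,190),(206,27),(206,363))])
for D in (D,np.array([.604,-.1135])):
  A={}
  for n,q in dict(needle=(325,101),tail=(170,228),green=(331,233),red=(317,274)).items():
    d=f(*q,.06)-D;A[n]=np.arctan2(d[1],d[0]);print(n,np.hypot(*d).round(4),np.degrees(A[n]).round(1))
  print("band",A["needle"]-A["green"],"red",A["needle"]-A["red"],"yaw",np.degrees(A["needle"]-.1))
n=f(325,101,.06)-f(170,228,.06);print("needle dir yaw",np.degrees(np.arctan2(n[1],n[0])-.1))
g=lambda x,y,z:onz(c,195+(x-400)/3.2-.35,160+y/3.2-.35,z)[:2]
print("bed edge near",g(482,330,.012),g(790,143,.012),"carr edge far",g(486,142,.048),g(588,55,.048))
e=g(790,143,.012)-g(482,330,.012);print(np.degrees(np.arctan2(e[1],e[0])))
print("grip top corners",g(605,278,.093),g(545,125,.097),"grip top mid",g(575,205,.097))
E
python3 m4.py
```

```text
bezel [ 0.60524283 -0.11070784] knobtop [ 0.60307249 -0.10988353] R [np.float64(0.05209867578720697), np.float64(0.05383049107590327), np.float64(0.05023622912071247), np.float64(0.054588727262926774)]
needle 0.0466 37.7
tail 0.0144 -128.8
green 0.0453 -16.4
red 0.0481 -33.0
band 0.9445713234158375 red 1.2339006347193522 yaw 31.97820640920698
needle 0.0493 39.4
tail 0.0115 -132.7
green 0.0458 -12.6
red 0.0477 -29.4
band 0.9076934677125588 red 1.19994728071137 yaw 33.66087314258689
needle dir yaw 35.149005030160005
bed edge near [ 0.45160817 -0.27501174] [ 0.57125211 -0.19612167] carr edge far [ 0.46062451 -0.18201367] [ 0.49566526 -0.15161095]
33.3998112295475
grip top corners [ 0.50072601 -0.21062183] [ 0.48358374 -0.15936655] grip top mid [ 0.49192648 -0.18447634]
```

Request:
arm_command(deltas=[[[2.6,0.8,0,0,0,-7],[2.65,0.8,0,0,0,-7],[2.65,0.8,0,0,0,-7],[2.65,0.8,0,0,0,-7],[0,0,-3,0,0,0],[0,0,-3,0,0,0],[0,0,-3,0,0,0],[0,0,-2,0,0,0],[0,0,0,0,0,0],[0,0,0,0,0,0]]])

```text
t: 2.4
tool_pos: [0.6027, -0.1152, 0.1074]
orientation: [-2.701, -1.599, 0.004]
force: [1.0, -0.5, 0.5]
opening: 0.0515
gripper_force: 0.0
```

```bash
python3 - <<'E'
from h import *
c=cam("wrist");im=eyes.read_camera("wrist");s=monitor.read_state();print(s["tool_pos"],s["force"],cv2.Rodrigues(s["orientation"])[0].round(3)[:,1])
print([proj(c,(.6045,-.1125,z)).round(0) for z in(.089,.066)],proj(c,s["tool_pos"]))
cv2.imwrite("pics/w2.png",im)
E
```

```text
[ 0.60421052 -0.11533106  0.1094831 ] [0.67756968 0.69693614 0.82985253] [ 0.877 -0.481  0.   ]
[array([258., 224.]), array([258., 211.])] [260.14321687 243.22760011]
```

View pics/w2.png

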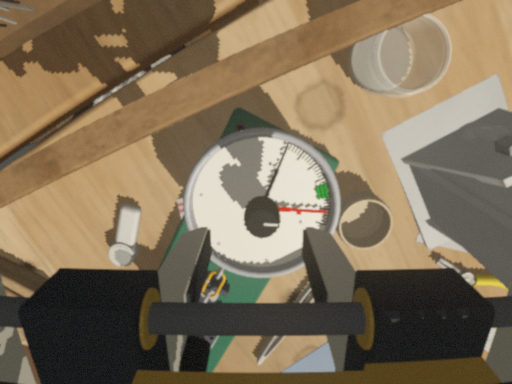

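The knob top is at about (262,222), between the fingers and roughly 2 mm off centre, with the red pointer at (325,211) and the band at (322,190). I descend, close and turn anticlockwise.

Request:
arm_command(deltas=[[[0.2,0.15,-1,0,0,0],[0,0,-1.5,0,0,0],[0,0,-1.3,0,0,0],[0,0,0,0,0,0],[0,0,0,0,0,0]]])

```text
t: 2.87
tool_pos: [0.6059, -0.1125, 0.0702]
orientation: [-2.701, -1.602, 0.001]
force: [0.2, -0.2, 0.1]
opening: 0.0508
gripper_force: 0.0
```

Request:
arm_command(deltas=[[[0,0,0,0,0,0],[0,0,0,0,0,0],[0,0,0,0,0,0],[0,0,0,0,0,0],[0,0,0,0,0,0],[0,0,0,0,0,0],[0,0,0,0,0,0]]], gripper=-1, squeeze=15)

```text
t: 3.45
tool_pos: [0.6075, -0.1131, 0.0713]
orientation: [2.7, 1.602, 0.003]
force: [4.7, -1.7, -1.4]
opening: 0.0228
gripper_force: 15.0
```

Request:
arm_command(deltas=[[[0.1,-0.05,0,0,0,6],[0,0,0,0,0,6],[0,0,0,0,0,6],[0,0,0,0,0,6],[0,0,0,0,0,6],[0,0,0,0,0,6],[0,0,0,0,0,6],[0,0,0,0,0,6],[0,0,0,0,0,6],[0,0,0,0,0,6],[0,0,0,0,0,6],[0,0,0,0,0,6]]])

```text
t: 4.45
tool_pos: [0.6066, -0.1133, 0.0713]
orientation: [-1.236, -2.887, 0.001]
force: [-5.3, -0.9, 6.9]
opening: 0.0228
gripper_force: 15.0
```

```bash
python3 - <<'E'
from h import *
im=eyes.read_camera("wrist");s=monitor.read_state();print(s["tool_pos"],s["force"],s["wrist_torque"],s["q"],cv2.Rodrigues(s["orientation"])[0].round(3)[:,1])
cv2.imwrite("pics/w3.png",im[120:360,130:390])
E
```

```text
[ 0.60664062 -0.11333686  0.07129705] [-6.09323543  0.24252853  6.45441285] [-0.15558342  0.86453387 -0.02442712] [-2.67313797e-01  2.89564063e-01  1.58258553e+00 -7.55848059e-04
  1.27086430e+00 -1.03718792e+00] [ 0.718  0.696 -0.001]
```

View pics/w3.png

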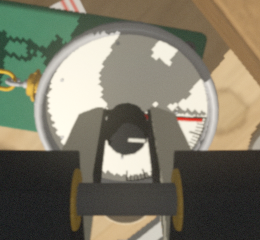

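The red pointer now points right at crop (200,120), about on zero. I turn a little more to reach the stop firmly.

Request:
arm_command(deltas=[[[0.1,0,0,0,0,4],[0,0,0,0,0,4],[0,0,0,0,0,4],[0,0,0,0,0,0]]])

```text
t: 4.83
tool_pos: [0.607, -0.1137, 0.0707]
orientation: [-0.928, -2.999, 0.002]
force: [-5.5, -2.4, 6.2]
opening: 0.0226
gripper_force: 15.0
```

```bash
python3 - <<'E'
from h import *
s=monitor.read_state();print(s["tool_pos"],s["force"],s["wrist_torque"],cv2.Rodrigues(s["orientation"])[0].round(3)[:,1])
E
```

```text
[ 0.60696286 -0.11366592  0.07067066] [-5.54452557 -2.44679514  6.18975025] [-0.4379657   0.98820845 -0.01076826] [ 0.565  0.825 -0.002]
```

Request:
arm_command(deltas=[[[0,0,0,0,0,0],[0,0,0,0,0,0],[0,0,0,0,0,0],[0,0,0,0,0,0],[0,0,0,0,0,0]]], gripper=0.1)

```text
t: 5.25
tool_pos: [0.6084, -0.1129, 0.0706]
orientation: [-0.935, -2.999, -0.0]
force: [0.1, 0.6, -0.1]
opening: 0.0496
gripper_force: 0.0
```

Request:
arm_command(deltas=[[[0,0,2,0,0,0],[0,0,3,0,0,0],[0,0,4,0,0,0],[-3,-1.5,3,0,0,0],[-3,-2,1,0,0,-6],[-3,-2,0,0,0,-6],[-3,-2,0,0,0,-6],[0,0,0,0,0,0],[0,0,0,0,0,0]]])

```text
t: 6.0
tool_pos: [0.4896, -0.1879, 0.1987]
orientation: [1.396, 2.813, 0.0]
force: [0.1, 0.2, -0.3]
opening: 0.0511
gripper_force: 0.0
```

```bash
python3 - <<'E'
from h import *
c=cam("wrist");im=eyes.read_camera("wrist");s=monitor.read_state();print(s["tool_pos"],s["force"],cv2.Rodrigues(s["orientation"])[0].round(3)[:,1])
np.savez("pics/w4.npz",m=np.array(c,object));cv2.imwrite("pics/w4.png",im)
cv2.imwrite("pics/w4v.png",cv2.resize(im,(800,600),interpolation=cv2.INTER_CUBIC))
E
```

```text
[ 0.4905234  -0.18726897  0.19876147] [ 0.33646423 -0.61576743 -0.29851782] [0.795 0.606 0.001]
```

View pics/w4v.png

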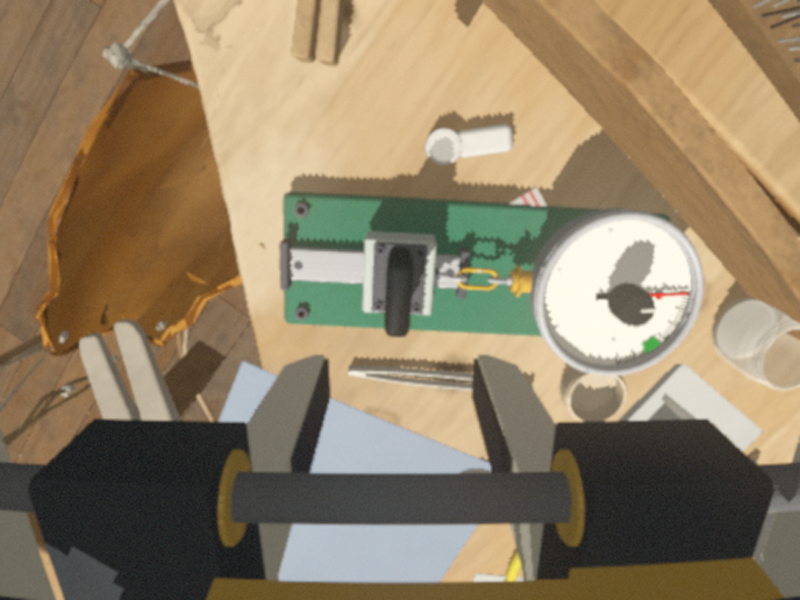

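The red pointer lies over the needle at zero, at (690,294) of 800x600, with the grip top at (400,262) and the band at (652,345). I compute the pull axis and the grip.

```bash
cat > m5.py <<'E'
from h import *
c=tuple(np.load("pics/w4.npz",allow_pickle=True)["m"])
f=lambda x,y,z:onz(c,x*.64-.2,y*.64-.2,z)[:2]
an=lambda d:np.degrees(np.arctan2(d[1],d[0]))
print("edges",an(f(537,335,.012)-f(286,322,.012)),an(f(520,206,.012)-f(287,195,.012)),"w",np.linalg.norm(f(286,322,.012)-f(287,195,.012)))
print("slideway mid",f(290,265,.02),"grip top",f(400,257,.097),"grip near-end bottom/top",f(398,328,.097),"carriage corners",f(367,234,.048),f(436,236,.048),f(364,314,.048),f(432,318,.048))
D=f(619,293,.065);print("bezel",D,"knobtop",f(633,304,.089))
for D in(D,np.array([.6065,-.1135])):
  a=an(f(690,294,.06)-D);b=an(f(652,345,.06)-D);t=an(f(600,296,.06)-D);print("red",a,"tail",t,"green",b,"band",np.radians(a-b))
E
python3 m5.py
```

```text
edges 34.04754515686785 34.565578923488424 w 0.09269114418730184
slideway mid [ 0.42947905 -0.23519657] grip top [ 0.47632995 -0.1704761 ] grip near-end bottom/top [ 0.49998785 -0.20345543] carriage corners [ 0.45774513 -0.18014702] [ 0.49288794 -0.15502109] [ 0.48743141 -0.22408342] [ 0.52462714 -0.1993093 ]
bezel [ 0.60291429 -0.11174827] knobtop [ 0.60120203 -0.11224023]
red 34.74151586164107 tail -123.2603841052402 green -14.376222115122703 band 0.8572662488263858
red 38.8945555973837 tail -143.06290096102282 green -13.317667611339314 band 0.9112752047784152
```

Request:
arm_command(deltas=[[[0,-0.3,-2,0,0,-3],[0,0,-3,0,0,0],[0,0,-3,0,0,0],[0,0,-3,0,0,0],[0,0,-2,0,0,0],[0,0,-1.4,0,0,0],[0,0,0,0,0,0],[0,0,0,0,0,0]]])

```text
t: 6.72
tool_pos: [0.4906, -0.189, 0.0536]
orientation: [-1.463, -2.778, -0.0]
force: [-0.4, -0.5, 1.0]
opening: 0.051
gripper_force: 0.0
```

Request:
arm_command(deltas=[[[0,0,0,0,0,0],[0,0,0,0,0,0],[0,0,0,0,0,0],[0,0,0,0,0,0],[0,0,0,0,0,0],[0,0,0,0,0,0],[0,0,0,0,0,0],[0,0,0,0,0,0]]], gripper=-1, squeeze=35)

```text
t: 7.38
tool_pos: [0.4901, -0.1907, 0.0548]
orientation: [-1.467, -2.778, 0.002]
force: [-5.4, -1.3, 4.6]
opening: 0.0136
gripper_force: 35.0
```

Request:
arm_command(deltas=[[[-0.25,-0.17,0,0,0,0],[-0.25,-0.17,0,0,0,0],[-0.25,-0.17,0,0,0,0],[-0.25,-0.17,0,0,0,0],[-0.25,-0.17,0,0,0,0],[-0.25,-0.17,0,0,0,0],[-0.25,-0.17,0,0,0,0],[-0.25,-0.17,0,0,0,0],[-0.1,-0.07,0,0,0,0],[0,0,0,0,0,0],[0,0,0,0,0,0]]])

```text
t: 8.3
tool_pos: [0.4703, -0.2041, 0.0548]
orientation: [1.466, 2.777, 0.002]
force: [5.5, 4.4, 1.5]
opening: 0.0137
gripper_force: 35.0
```

```bash
python3 - <<'E'
from h import *
c=cam("wrist");im=eyes.read_camera("wrist");s=monitor.read_state();p=s["tool_pos"];print(p,s["force"],"pull",np.dot(p[:2]-[.4901,-.1907],[-.829,-.559]))
u=proj(c,(.605,-.1125,.062));print(u);np.savez("pics/w5.npz",m=np.array(c,object));cv2.imwrite("pics/w5.png",im)
x,y=u.astype(int);x0=min(max(x-65,0),382);y0=min(max(y-65,0),254);print(x0,y0)
cv2.imwrite("pics/w5c.png",cv2.resize(im[y0:y0+130,x0:x0+130],(600,600),interpolation=cv2.INTER_CUBIC))
E
```

```text
[ 0.47029287 -0.2040436   0.05478304] [6.07216278 4.2949991  0.73397858] pull 0.023879177719084682
[534.23176727 245.02522459]
382 180
```

View pics/w5c.png

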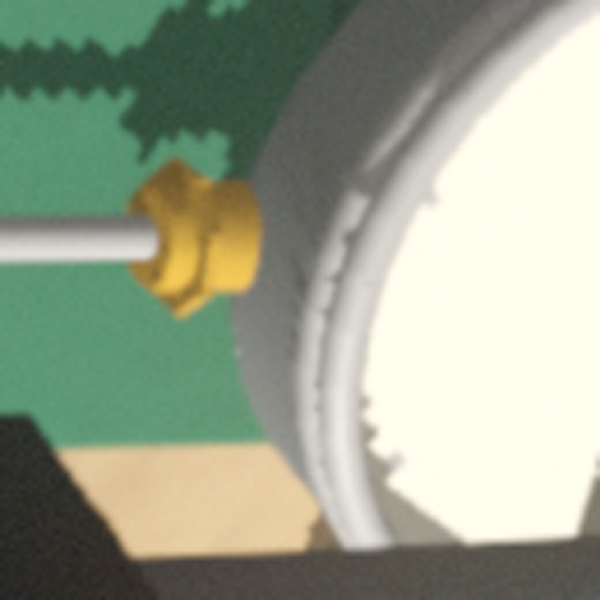

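The wrist camera cannot see the scale from here; only the dial's edge is in view at the right. I measure red against green numerically in the scene and top pictures instead.

```bash
cat > m6.py <<'E'
from h import *
D=np.array([.6055,-.1132])
def go(n,b,im):
    c=cam(n);hsv=cv2.cvtColor(im,cv2.COLOR_BGR2HSV);x0,y0,x1,y1=b
    for nm,M in(("green",cv2.inRange(hsv,(45,130,50),(75,255,255))),("red",cv2.inRange(hsv,(165,70,50),(180,255,255))|cv2.inRange(hsv,(0,90,50),(8,255,255)))):
        q=np.argwhere(M[y0:y1,x0:x1])[:,::-1]+[x0,y0]
        if not len(q): print(n,nm,"none");continue
        W=np.array([onz(c,u,v,.06)[:2] for u,v in q])-D;r=np.hypot(*W.T);k=r<.053;W=W[k];r=r[k]
        if not len(r): print(n,nm,"none in dial");continue
        a=np.radians(34)+.1-np.arctan2(W[:,1],W[:,0]);print(n,nm,len(r),"r",r.min().round(3),r.max().round(3),"val mean",a.mean().round(3),a.min().round(3),a.max().round(3),"outer",a[r>r.max()-.012].mean().round(3))
if __name__=="__main__":
    s=monitor.read_state();p=s["tool_pos"];print(s["t"],"pull",np.dot(p[:2]-[.4901,-.1907],[-.829,-.559]),s["force"])
    go("scene",(185,180,250,235),cv2.imread("pics/scene0.png"));go("top",(190,145,255,205),cv2.imread("pics/top0.png"))
    print("now")
    go("scene",(185,180,250,235),eyes.read_camera("scene"));go("top",(190,145,255,205),eyes.read_camera("top"))
E
python3 m6.py
```

```text
8.35 pull 0.023879177719084682 [6.07216278 4.2949991  0.73397858]
scene green 11 r 0.039 0.045 val mean 0.933 0.829 1.051 outer 0.933
scene red 7 r 0.04 0.047 val mean 1.291 1.244 1.333 outer 1.291
top green 4 r 0.045 0.047 val mean 0.939 0.912 0.967 outer 0.939
top red 2 r 0.016 0.029 val mean 1.189 1.151 1.227 outer 1.227
now
scene green 11 r 0.039 0.045 val mean 0.933 0.829 1.051 outer 0.933
scene red 19 r 0.018 0.046 val mean 0.774 0.71 0.884 outer 0.745
top green 4 r 0.045 0.047 val mean 0.939 0.912 0.967 outer 0.939
top red 5 r 0.022 0.031 val mean 0.676 0.655 0.694 outer 0.676
```

Request:
arm_command(deltas=[[[-0.2,-0.13,0,0,0,0],[-0.2,-0.13,0,0,0,0],[-0.1,-0.08,0,0,0,0],[0,0,0,0,0,0],[0,0,0,0,0,0],[0,0,0,0,0,0],[0,0,0,0,0,0]]])

```text
t: 9.03
tool_pos: [0.4656, -0.2073, 0.0548]
orientation: [1.465, 2.777, 0.002]
force: [7.3, 3.3, 0.2]
opening: 0.0137
gripper_force: 35.0
```

```bash
python3 m6.py
```

```text
9.0333 pull 0.029624443019561065 [7.26548081 3.27613981 0.19879426]
scene green 11 r 0.039 0.045 val mean 0.933 0.829 1.051 outer 0.933
scene red 7 r 0.04 0.047 val mean 1.291 1.244 1.333 outer 1.291
top green 4 r 0.045 0.047 val mean 0.939 0.912 0.967 outer 0.939
top red 2 r 0.016 0.029 val mean 1.189 1.151 1.227 outer 1.227
now
scene green 4 r 0.042 0.044 val mean 0.968 0.829 1.051 outer 0.968
scene red 17 r 0.019 0.046 val mean 0.945 0.876 1.081 outer 0.912
top green 2 r 0.047 0.047 val mean 0.935 0.912 0.958 outer 0.935
top red 4 r 0.024 0.031 val mean 0.84 0.834 0.846 outer 0.84
```

```bash
python3 -c "
from h import *
print(monitor.read_state()['dq'].round(4)); print(ticket.close_job())"
```

```text
[ 0.0009  0.0006 -0.0017  0.0004 -0.0014 -0.0005]
the job is handed in; nothing more can be done
None
```

The job is handed in at about 9 s of the 45 s: the red pointer was turned back to zero and the knob released, and the arm now holds the grip about 29.6 mm out. The red pointer measures within about 0.03 rad of the band's middle in the scene camera. The needle itself I place only from the pull (about 0.89 rad), and I did not get the judge's verdict back.

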